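Open the suction gate past half to full and start the extractor

ROBOT

A 6-joint arm with a two-finger parallel gripper is mounted at the origin on a cart in front of the work surface, level with it; the furniture and walls round the work are solid. World frame = base frame: x ahead of the robot, y to its left, z up, the work surface at z = 0. Lengths are in mm, angles in rad, forces in N, time in s.
With the tool pointing down it reaches from about 350 to 725 mm from the base axis. Payload 4.3 kg.
Tool frame: the origin (TCP) lies between the finger pads; the fingertips stand 22 mm ahead of it and the grasp point (between the pads) lies 3 mm ahead of it; z points along the fingers, y is the line along which they close (so a half turn about z gives the same grasp; the last joint's range is limited). The gripper opens to 85 mm and grips with 20 to 120 N. Pads are 22 mm wide; open, the fingers measure 114 mm over their backs; the gripper's body (76 mm by 85 mm) begins 54 mm behind the grasp point. The pads swing forward as they close: fully open they stand 13 mm farther back than shut.
Start: joints at [-1.358, 0.377, 0.081, 1.274, 0, 1.46], TCP at [182.414, -545.334, 253.329] pointing down, gripper open.
Joint ranges: [-2.72, 2.72], [-0.84, 1.66], [-1.02, 1.22], [-1.77, 2.12], [-1.37, 1.28], [-3.14, 3.14]. Speed limits (rad/s): [2.57, 2.57, 3.14, 3.14, 3.14, 3.14].

INTERFACE

Orientations are given as a unit quaternion [x, y, z, w].
In Python, from workcell import bot gives the robot as it stands. The module is installed in compiled form; this text tells all that it offers.
- The arm moves only by the tool move_arm, never from a script. Its argument "rows" is a list of rows, each an object with "grip": the finger opening in m, from 0 to 0.0854; "delta_pos": the shift along the tool's x, y, z in m, a list of three; "twist": the turn about the tool's z in degrees. A call has 1 to 8 rows; each row shifts and turns the commanded pose from where the row before left it, along the tool's axes as they then stand; what a row does not reach is not made up. A row lasts 1/8 s, in which the tool goes at most 62.5 mm and 10.7 degrees, less where a joint would pass 70% of its speed; a pose out of reach is approached as far as the arm can. A call with a gripper value outside its range is refused whole. The fingers move at their own pace and stop on an object; the grip force is fixed at half the most. Time passes only in rows, so rows that do not move let the fingers close. It gives the time, the measured TCP pose, the force, the opening and the grip force at its end, in the units of the state.
- bot.state(): the state, without advancing time (a new reading comes with each control period).
- bot.grab_frame(name): name is "side" or "top" or "wrist"; returns the picture (480x640x3 uint8, blue, green, red); there is no depth.
- bot.camera_params(name): a dict with "intrinsics" (3x3 intrinsics, pixels), "R" (3x3) and "t" (3): a world point X has camera coordinates R X + t; the wrist camera has in their place "mount" (4x4, takes a point from camera to tool coordinates, whose origin is the TCP and whose axes are the flange's). Camera axes: x right, y down, z forward; pixel columns grow to the right and rows downward; lengths in mm; the calibration is good to about 2 mm. A picture is of the moment at which its call begins: read the wrist's pose just before it. camera_params takes no time and is no camera call.
- bot.job_done(): hands the job in; it is judged then, once.
The state is a dict: "t": time; "q": joint angles; "joint_vel": joint speeds; "effort": joint torques, N m; "ee_pos": TCP position; "tool_rot": TCP orientation; "contact_force": force on the tool from outside, world axes, zero at the start; "wrist_torque": the same for the moment, N m; "finger_gap": finger opening in mm; "gripper_force": force on a finger pad.
Only numpy, scipy, OpenCV 4.12 (cv2) and the standard library are available. Lean on these libraries where they do the work, as an engineer would, in place of code of your own. Each camera call takes 0.05 s, during which the arm holds its last target. There are 200 camera calls.

TASK

Two suction gates stand on the bench. With the fingertips, and without gripping the lever, push the lever with the flat tab past its half-open click right up to the second stop, so that this gate is fully open; then press the push button on the switch box fully down to start the extractor, and let go of it. Leave the ball-ended lever of the other gate at half and do not disturb or pick up anything else on the bench.

Things in the scene. Friction and masses are not known exactly. Their poses are not given: they have to be found in the camera images.
- tab_gate: the suction gate whose lever has a flat upright tab; its housing is a low grey metal box, 130 x 80 mm and 50 mm high, fixed to the bench, with a short round duct spigot (38 mm thick, its axis 27 mm above the bench) reaching 24 mm past its +x end and a slot along its top. Origin: centre of the underside, on the bench. x axis: the way the lever slides to open, towards the spigot; z up. It may stand on the right or on the left of the other gate, turned up to 0.4 rad
- tab_lever (a joint): slide of the tab lever, m: 0 = shut, 0.030 = half open (first detent, a click that holds the lever), 0.060 = fully open (second stop, end of the slot, also held by a click). It slides straight along +x of the tab gate's housing; between clicks the detent resists with up to about 8 N and then draws the lever into the next click; friction 1 N, held where it clicks. It starts shut
- tab_lever_grip (a point): centre of the tab handle: a black upright plate 20 mm thick along the slide, 42 mm wide across it and 38 mm tall, its underside 62 mm and its top 100 mm above the bench (this point 81 mm), on a thin stem from the slot. With the lever at 0 it lies 30 mm on the -x side of the middle of the housing, at 0.060 30 mm on the +x side
- tab_back: the half of the tab handle towards -x of the housing (10 mm thick), whose outer face is the one to push to open the gate. Origin: on the housing's top under the middle of the whole tab
- tab_front: the other half of the tab handle, towards the spigot (10 mm thick). Origin as tab_back. Fingers on both halves at once count as gripping the handle
- ball_gate: the other suction gate, alike but for its lever with a round ball; its housing is a low grey metal box, 130 x 80 mm and 50 mm high, fixed to the bench, with a short round duct spigot (38 mm thick, its axis 27 mm above the bench) reaching 24 mm past its +x end and a slot along its top. Origin: centre of the underside, on the bench. x axis: the way the lever slides to open, towards the spigot; z up
- ball_lever (a joint): slide of the ball lever, m: -0.030 = shut, 0 = half open (first detent, a click that holds the lever), 0.030 = fully open (second stop, end of the slot, also held by a click). It slides straight along +x of the ball gate's housing; between clicks the detent resists with up to about 8 N and then draws the lever into the next click; friction 1 N, held where it clicks. It starts half open and must be left there
- ball_lever_grip (a point): centre of the black ball, 32 mm across, 82 mm above the bench, on top of the other gate's lever
- switch_box: the extractor's switch box, a grey box 90 x 90 mm, 35 mm high, fixed to the bench, with one round push button in the middle of its top. Origin: centre of the underside; z up. Two grinding machines about 250 mm high are fixed to the bench to the left of it and behind it: keep the arm above or clear of them
- start_button_top (a point): centre of the top of the grey push button (36 mm across, in a black housing) on the switch box; it is pressed straight down
- start_button (a joint): travel of the push button, m: 0 = up, 0.006 = fully down; a spring brings it back; fully down takes 5 N
- offcut_3: bystander, loose, lies on the bench, to be left alone: short light wood offcut with one slanted end, 50 x 84 x 32 mm. Origin: centre of its underside
- wax_tin: bystander, loose, lies on the bench, to be left alone: round tin, 68 mm across, 26 mm high. Origin: centre of its underside
- sanding_block: bystander, loose, lies on the bench, to be left alone: sanding block, 61 x 101 x 36 mm. Origin: centre of its underside
- whetstone_grey: bystander, loose, lies on the bench, to be left alone: grey sharpening stone, 45 x 105 x 22 mm. Origin: centre of its underside
- block_plane: bystander, loose, lies on the bench, to be left alone: small dark metal block plane, 46 x 160 x 43 mm. Origin: centre of its underside
- plane_iron: bystander, loose, lies on the bench, to be left alone: plane iron with a wooden holder, 40 x 192 x 32 mm. Origin: centre of its underside
- dust_brush: bystander, loose, at the back of the bench, to be left alone: wooden dust brush, 40 x 260 x 47 mm. Origin: centre of its underside
Mind the look-alikes: they are no part of the job. What is shaped like the switch_box but red or turquoise is not meant.

How it is judged:
By the outcome, as a careful person would: the job done as asked, in the order asked, and still so for the second after the job is handed in, with the robot touching nothing.
It also fails if it takes over 48 s, if anything falls off the work surface, if the arm or the gripper's body presses on something with over 40 N, if the wrist force passes 120 N, or if a joint passes its speed limit or range.

## Working session

There is one attempt and no reset: what is moved stays moved. The work goes in short steps, Python scripts to look and compute and a tool call to move; the robot and the scene stay as the last step left them, time stands still between calls to the robot, and variables do not carry over. Pictures are saved under pics/ and viewed, at most 10 in all, crops included, and the job is handed in when it is done.

Besides the shell and the picture viewer there is one more tool, called after "Emit:" by a JSON object that holds its "method" and its "body", one argument or row to a line. move_arm: Moves the arm, as the interface text tells. Its arguments: {"type":"object","properties":{"rows":{"type":"array","items":{"type":"object","properties":{"grip":{"type":"number"},"delta_pos":{"type":"array","items":{"type":"number"}},"twist":{"type":"number"}}}}},"required":["rows"]}

```bash
mkdir -p pics
python3 - <<'E'
from workcell import bot
import cv2,numpy as np
s=bot.state();print(s['t'],s['ee_pos'],s['tool_rot'],s['finger_gap'])
for n in("top","side"):
    im=bot.grab_frame(n);cv2.imwrite(f'pics/{n}1.png',im)
    p=bot.camera_params(n);print(n,np.array(p['intrinsics']).tolist(),np.round(p['R'],4).tolist(),p['t'])
print(bot.camera_params('wrist'))
E
```

```text
0.0 [ 182.27408683 -544.69092231  252.37118836] [ 9.86998381e-01  1.60726926e-01 -6.30363672e-05 -1.02314759e-03] 85.20327557445614
top [[463.995039149076, 0.0, 321.5851368155801], [0.0, 463.995039149076, 237.34676682652182], [0.0, 0.0, 1.0]] [[-0.0258, -0.9995, -0.018], [-0.9962, 0.0272, -0.0827], [0.0831, 0.0158, -0.9964]] [-101.75551947  562.66607248 1396.29003713]
side [[485.9065253983932, 0.0, 317.715545849936], [0.0, 485.9065253983932, 241.30917606075755], [0.0, 0.0, 1.0]] [[0.9709, -0.2386, -0.0189], [-0.1434, -0.5167, -0.8441], [0.1916, 0.8222, -0.5359]] [-555.884737     86.07744211 1405.03032829]
{'intrinsics': array([[337.28036213,   0.        , 320.56939328],
       [  0.        , 337.28036213, 241.56920063],
       [  0.        ,   0.        ,   1.        ]]), 'mount': array([[-2.98234357e-04, -9.49901361e-01, -3.12549702e-01,
         8.08331734e+01],
       [ 9.99999916e-01, -3.70635462e-04,  1.72237557e-04,
         1.45562811e-01],
       [-2.79450693e-04, -3.12549624e-01,  9.49901392e-01,
        -1.19940328e+02],
       [ 0.00000000e+00,  0.00000000e+00,  0.00000000e+00,
         1.00000000e+00]])}
```

View pics/top1.png

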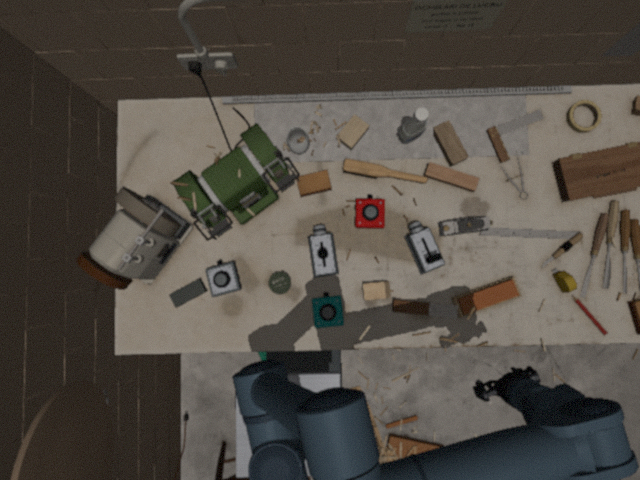

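View pics/side1.png

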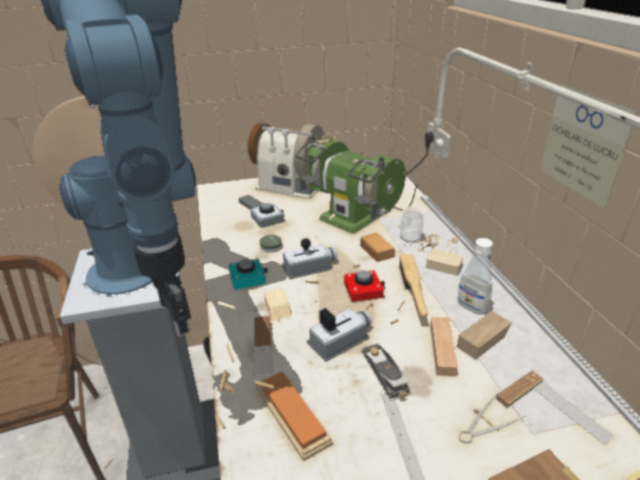

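The top view shows the tab gate near (425,248) with its spigot pointing up, away from the robot, the ball gate near (322,252), and the grey switch box near (223,279). The side view agrees. I'll enlarge the two targets.

```bash
cat > h.py <<'E'
from workcell import bot
import cv2,numpy as np
def ray(n,u,v,z,pose=None):
    p=bot.camera_params(n);K=p['intrinsics'];d=np.linalg.inv(K)@[u,v,1]
    if n=='wrist':
        from scipy.spatial.transform import Rotation as Ro
        Rw=Ro.from_quat(pose['tool_rot']).as_matrix();M=p['mount']
        d=Rw@M[:3,:3]@d;c=Rw@M[:3,3]+pose['ee_pos']
    else:
        d=p['R'].T@d;c=-p['R'].T@p['t']
    return c+d*(z-c[2])/d[2]
E
python3 - <<'E'
from h import *
a=cv2.imread('pics/top1.png');b=cv2.imread('pics/side1.png')
def c(im,x,y,w,h):return cv2.resize(im[y:y+h,x:x+w],(400,300),interpolation=cv2.INTER_CUBIC)
o=np.vstack([np.hstack([c(a,385,210,80,60+0),c(a,183,250,80,60)]),np.hstack([c(b,300,295,80,60),c(b,230,190,80,60)])])
cv2.imwrite('pics/crop1.png',o)
# tab gate housing by grey mask
g=cv2.cvtColor(a,cv2.COLOR_BGR2HSV)
for (x,y,w,h) in((400,215,50,62),(200,255,45,45)):
    r=g[y:y+h,x:x+w]
    m=((r[...,0]>95)&(r[...,0]<135)&(r[...,1]>15)&(r[...,2]>60)).astype(np.uint8)
    cs,_=cv2.findContours(m,0,2);k=max(cs,key=cv2.contourArea);R=cv2.minAreaRect(k)
    print(R[0][0]+x,R[0][1]+y,R[1:],cv2.boxPoints(R)+[x,y])
E
```

```text
429.0 263.0 ((0.0, 0.0), 0.0) [[429. 263.]
 [429. 263.]
 [429. 263.]
 [429. 263.]]
235.0 289.0 ((0.0, 0.0), 0.0) [[235. 289.]
 [235. 289.]
 [235. 289.]
 [235. 289.]]
```

View pics/crop1.png

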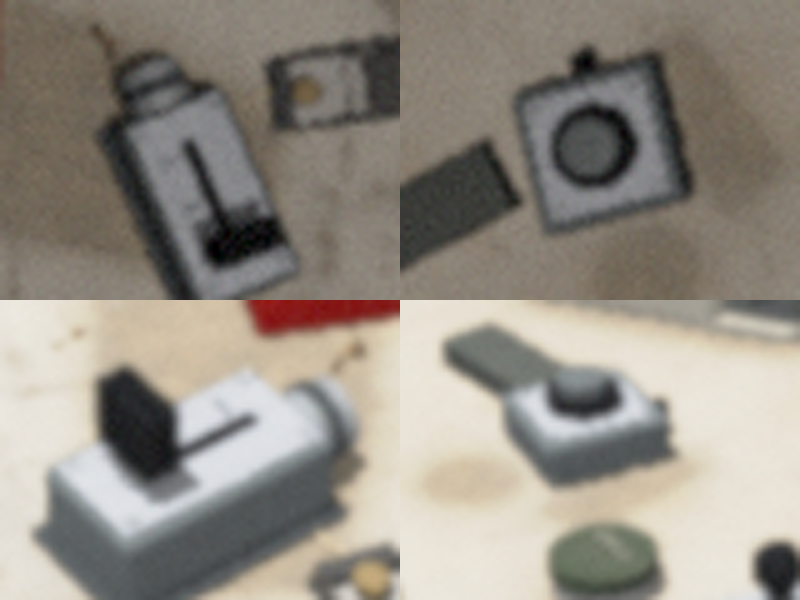

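The crops, at 5x, show the tab gate's housing top corners at about (410,235), (428,227), (444.5,263.5) and (424,272) in the top view, with the tab near the front end. The button is at (221.5,279) in the top view and about (267,206) in the side view.

Run:
```python
from h import *
P=lambda n,x,y,z:ray(n,x,y,z)[:2].round(1)
o=lambda x,y:(385+x/5-.4,210+y/5-.4)
cs=[(125,125),(215,85),(298,268),(195,310)]
C=np.array([P('top',*o(*c),50) for c in cs]);print(C.tolist(),C.mean(0))
print('sides',[np.linalg.norm(C[i]-C[i-1]) for i in range(4)])
for a,b in((3,0),(2,1)): d=C[b]-C[a];print('yaw',np.arctan2(d[1],d[0]))
# slot ends on top, tab top centre
print('slot far',P('top',*o(188,145),50),'tab top',P('top',*o(243,245),100))
o2=lambda x,y:(183+x/5-.4,250+y/5-.4)
B=np.array([P('top',*o2(*c),35) for c in[(118,95),(260,55),(288,190),(150,232)]]);print('box',B.tolist(),B.mean(0))
for z in(45,50,55,60): print(z,P('top',*o2(193,147),z),P('side',230+37-.4,190+16-.4,z))
# ball top
so=lambda x,y:(300+x/5-.4,295+y/5-.4)
for c in[(112,373),(165,405)]:
    print('side tab',P('side',*so(c[0],c[1]-300),100))
for z in(82,):print('ball',P('top',322,252,z),P('side',306,243,z))
```

```text
[[558.5, -380.3], [581.1, -435.0], [470.5, -479.2], [447.2, -417.2]] [ 514.325 -427.925]
sides [np.float64(117.2574091475673), np.float64(59.18487982584741), np.float64(119.10499569707395), np.float64(66.23360174412984)]
yaw 0.32013243283154913
yaw 0.38019455922412343
slot far [ 545.5 -417.3] tab top [ 483.5 -436.2]
box [[473.3, 234.8], [495.3, 148.3], [413.5, 132.2], [390.5, 215.9]] [443.15 182.8 ]
45 [440.8 187.1] [446.1 201.4]
50 [440.8 185.9] [445. 192.]
55 [440.8 184.8] [444.  182.6]
60 [440.8 183.6] [442.9 173.3]
side tab [ 479.8 -425.6]
side tab [ 497.1 -452.6]
ball [ 511.8 -117.7] [ 511.2 -118.4]
```

Emit:
{"method": "move_arm", "body": {
  "rows": [
    {"grip": 0,"delta_pos": [0.042,-0.001,0.008],"twist": -1.5},
    {"grip": 0,"delta_pos": [0.042,0,0.008],"twist": 0},
    {"grip": 0,"delta_pos": [0.042,0,0.008],"twist": 0},
    {"grip": 0,"delta_pos": [0.042,0,0.008],"twist": 0},
    {"grip": 0,"delta_pos": [0.042,0,0.008],"twist": 0},
    {"grip": 0,"delta_pos": [0.035,0,0.008],"twist": 0},
    {"grip": 0,"delta_pos": [0,0,0],"twist": 0},
    {"grip": 0,"delta_pos": [0,0,0],"twist": 0}
  ]
}}

```text
t: 1.1
ee_pos: [412.2, -461.6, 205.0]
tool_rot: [0.985, 0.174, -0.0, -0.0]
contact_force: [0.7, 0.4, -0.4]
finger_gap: -0.2
gripper_force: 0.0
```

Run:
```python
from h import *
import pickle
s=bot.state();print(s['t'],s['ee_pos'],s['tool_rot'],s['finger_gap'],2*np.arctan2(s['tool_rot'][1],s['tool_rot'][0]))
im=bot.grab_frame('wrist');cv2.imwrite('pics/w1.png',im);pickle.dump(s,open('w1.pkl','wb'))
```

```text
1.1 [ 412.18202376 -461.58399855  204.97266562] [ 9.84812004e-01  1.73623192e-01 -4.75431907e-04 -2.78152258e-04] -0.16813572256379905 0.34901516122969495
```

View pics/w1.png

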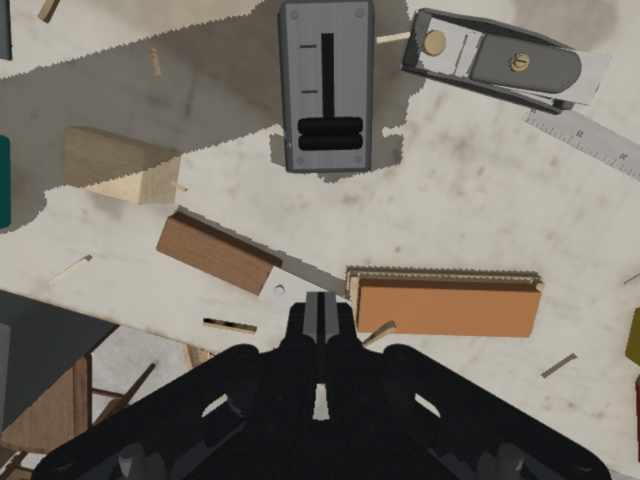

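The tab gate stands upright in the wrist view: slot from (327,33) to (327,115), tab at columns 299–362 and rows 117–150, fingertips at (321,292). The yaw already lines up.

Run:
```python
from h import *
import pickle
s=pickle.load(open('w1.pkl','rb'))
f=lambda u,v,z:ray('wrist',u,v,z,s)[:2].round(1)
y=.349;T=np.array([[np.cos(y),np.sin(y)],[np.sin(y),-np.cos(y)]])
for nm,u,v,z in[('slotfar',327.5,33,50),('slotnear',327.5,115,50),('FL',288,170,50),('FR',371,170,50),('L0',283,5,50),('R0',372,5,50),('tabL near',299,149,100),('tabR near',362,149,100),('tabR far',362,133,100),('tab near62',330,149,62)]:
    p=f(u,v,z);print(nm,p,'tool rel',(T@(p-s['ee_pos'][:2])).round(1))
```

```text
slotfar [ 551.8 -416.2] tool rel [146.7   5.1]
slotnear [ 500.5 -435.2] tool rel [92.   5.4]
FL [ 450.9 -419.8] tool rel [ 50.7 -26. ]
FR [ 473.7 -482.4] tool rel [50.7 40.6]
L0 [ 557.2 -381.1] tool rel [163.8 -26. ]
R0 [ 578.4 -439.4] tool rel [163.8  36. ]
tabL near [ 472.8 -424.9] tool rel [ 69.5 -13.7]
tabR near [ 486.6 -463. ] tool rel [69.4 26.8]
tabR far [ 495.7 -459.3] tool rel [79.3 26.4]
tab near62 [ 478.1 -445.3] tool rel [67.5  7.2]
```

Emit:
{"method": "move_arm", "body": {
  "rows": [
    {"grip": 0,"delta_pos": [0.01,0.006,0.04],"twist": 0},
    {"grip": 0,"delta_pos": [0.01,0,0.04],"twist": 0},
    {"grip": 0,"delta_pos": [0.01,0,0.031],"twist": 0},
    {"grip": 0,"delta_pos": [0.01,0,0],"twist": 0},
    {"grip": 0,"delta_pos": [0.01,0,0],"twist": 0},
    {"grip": 0,"delta_pos": [0,0,0],"twist": 0}
  ]
}}

```text
t: 1.9
ee_pos: [463.2, -451.3, 96.6]
tool_rot: [0.985, 0.174, 0.001, 0.002]
contact_force: [-0.3, -0.0, -0.1]
finger_gap: 0.0
gripper_force: 0.0
```

Emit:
{"method": "move_arm", "body": {
  "rows": [
    {"grip": 0,"delta_pos": [0.006,0,0],"twist": 0},
    {"grip": 0,"delta_pos": [0.006,0,0],"twist": 0},
    {"grip": 0,"delta_pos": [0.006,0,0],"twist": 0},
    {"grip": 0,"delta_pos": [0.006,0,0],"twist": 0},
    {"grip": 0,"delta_pos": [0.006,0,0],"twist": 0},
    {"grip": 0,"delta_pos": [0,0,0],"twist": 0}
  ]
}}

```text
t: 2.65
ee_pos: [490.8, -439.5, 94.2]
tool_rot: [0.985, 0.174, 0.0, -0.0]
contact_force: [-0.0, 0.4, -0.4]
finger_gap: 0.1
gripper_force: 0.0
```

Run:
```python
from h import *
import pickle
s=bot.state();print(s['t'],s['ee_pos'],s['contact_force'])
p=np.array([412.18,-461.58]);y=.349;T=np.array([[np.cos(y),np.sin(y)],[np.sin(y),-np.cos(y)]]);print(T@(s['ee_pos'][:2]-p))
im=bot.grab_frame('wrist');cv2.imwrite('pics/w2.png',im);pickle.dump(s,open('w2.pkl','wb'))
```

```text
2.65 [ 490.76317272 -439.48036301   94.21606466] [-0.029177    0.37722427 -0.40887754]
[81.40295072  6.10480179]
```

View pics/w2.png

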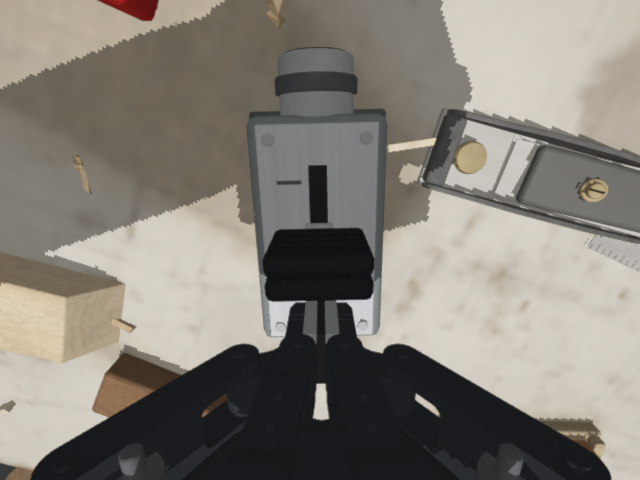

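The fingertips sit behind the tab, which is centred ahead of them at (318,265) and has already moved to about half. I'll keep pushing.

Emit:
{"method": "move_arm", "body": {
  "rows": [
    {"grip": 0,"delta_pos": [0.006,0,0],"twist": 0},
    {"grip": 0,"delta_pos": [0.006,0,0],"twist": 0},
    {"grip": 0,"delta_pos": [0.006,0,0],"twist": 0},
    {"grip": 0,"delta_pos": [0.006,0,0],"twist": 0},
    {"grip": 0,"delta_pos": [0.006,0,0],"twist": 0},
    {"grip": 0,"delta_pos": [0,0,0],"twist": 0}
  ]
}}

```text
t: 3.45
ee_pos: [519.2, -429.4, 94.3]
tool_rot: [0.985, 0.174, 0.001, 0.0]
contact_force: [0.1, -0.8, -0.2]
finger_gap: -0.1
gripper_force: 0.0
```

Emit:
{"method": "move_arm", "body": {
  "rows": [
    {"grip": 0,"delta_pos": [0.004,0,0],"twist": 0},
    {"grip": 0,"delta_pos": [0.003,0,0],"twist": 0},
    {"grip": 0,"delta_pos": [0,0,0],"twist": 0}
  ]
}}

```text
t: 3.82
ee_pos: [524.6, -427.4, 94.3]
tool_rot: [0.985, 0.174, -0.0, 0.0]
contact_force: [-1.2, -0.2, 1.2]
finger_gap: 0.2
gripper_force: 0.7
```

Emit:
{"method": "move_arm", "body": {
  "rows": [
    {"grip": 0,"delta_pos": [0.002,0,0],"twist": 0},
    {"grip": 0,"delta_pos": [0.001,0,0],"twist": 0},
    {"grip": 0,"delta_pos": [0,0,0],"twist": 0}
  ]
}}

```text
t: 4.2
ee_pos: [524.8, -427.2, 94.3]
tool_rot: [0.985, 0.173, -0.003, 0.0]
contact_force: [-8.7, -2.4, 3.3]
finger_gap: 0.1
gripper_force: 4.4
```

Run:
```python
from h import *
s=bot.state();print(s['ee_pos'],s['contact_force'])
im=bot.grab_frame('wrist');cv2.imwrite('pics/w3.png',im)
```

```text
[ 524.80223781 -427.1898295    94.33608435] [-8.72084716 -2.37259129  3.29522391]
```

View pics/w3.png

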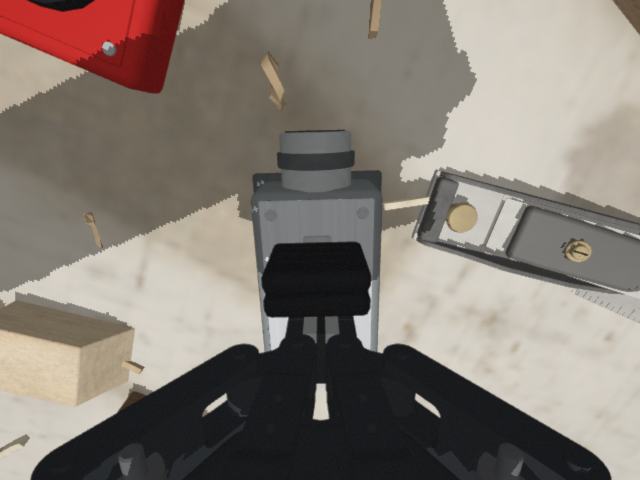

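Emit:
{"method": "move_arm", "body": {
  "rows": [
    {"grip": 0,"delta_pos": [0.002,0,0],"twist": 0},
    {"grip": 0,"delta_pos": [0.001,0,0],"twist": 0},
    {"grip": 0,"delta_pos": [0,0,0],"twist": 0}
  ]
}}

```text
t: 4.62
ee_pos: [525.1, -427.1, 94.4]
tool_rot: [0.985, 0.172, -0.005, 0.001]
contact_force: [-14.8, -4.8, 7.3]
finger_gap: 0.1
gripper_force: 8.0
```

The lever is hard against the second stop: about 15 N and no further motion. I'll back off and lift.

Emit:
{"method": "move_arm", "body": {
  "rows": [
    {"grip": 0,"delta_pos": [-0.01,0,0],"twist": 0},
    {"grip": 0,"delta_pos": [-0.015,0,0],"twist": 0},
    {"grip": 0,"delta_pos": [-0.01,0,-0.03],"twist": 0},
    {"grip": 0,"delta_pos": [0,0,-0.05],"twist": 0},
    {"grip": 0,"delta_pos": [0,0,-0.05],"twist": 0},
    {"grip": 0,"delta_pos": [0,0,-0.05],"twist": 0},
    {"grip": 0,"delta_pos": [0,0,0],"twist": 0}
  ]
}}

```text
t: 5.5
ee_pos: [499.1, -439.1, 279.9]
tool_rot: [0.985, 0.174, 0.003, 0.004]
contact_force: [0.3, 0.4, -0.3]
finger_gap: 0.1
gripper_force: 0.0
```

Run:
```python
from h import *
s=bot.state();print(s['t'],s['ee_pos'],np.round(s['q'],2),s['contact_force'])
y=2*np.arctan2(s['tool_rot'][1],s['tool_rot'][0]);print(y)
T=np.array([[np.cos(y),np.sin(y)],[np.sin(y),-np.cos(y)]]);print(T@(np.array([442,184])-s['ee_pos'][:2]))
for u,v in((215,235),(190,215),(295,180),(300,175),(150,285),(187,232)):print(ray('top',u,v,0).round(),ray('top',u,v,150).round())
cv2.imwrite('pics/top2.png',bot.grab_frame('top'))
cv2.imwrite('pics/w4.png',cv2.resize(bot.grab_frame('wrist'),(480,360)))
```

```text
5.5 [ 499.06464705 -439.05130987  279.93201892] [-0.82  0.57  0.45  1.44  0.    1.98] [ 0.34327355  0.44519663 -0.34036715]
0.3490064585090959
[ 159.43693855 -605.00344735]
[578. 216.   0.] [564. 179. 150.]
[643. 294.   0.] [622. 249. 150.]
[745. -37.   0.] [713. -48. 150.]
[760. -54.   0.] [727. -62. 150.]
[428. 419.   0.] [429. 361. 150.]
[590. 304.   0.] [574. 258. 150.]
```

View pics/w4.png

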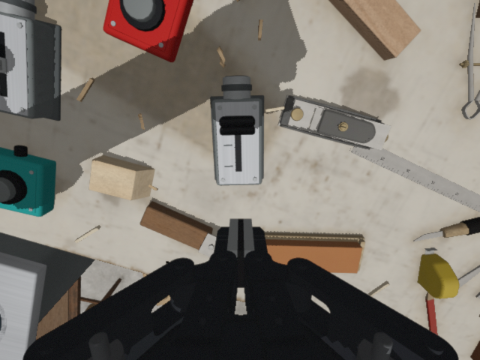

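The lever sits at the far end of the slot, with the slot exposed only behind the tab at (238,155), so the gate is fully open. Now I'll twist, since q6 would otherwise run out of range, and go to the button.

Emit:
{"method": "move_arm", "body": {
  "rows": [
    {"grip": 0,"delta_pos": [0,0,0],"twist": -10.5},
    {"grip": 0,"delta_pos": [0,0,0],"twist": -10.5},
    {"grip": 0,"delta_pos": [0,0,0],"twist": -10.5},
    {"grip": 0,"delta_pos": [0,0,0],"twist": -10.5},
    {"grip": 0,"delta_pos": [0,0,0],"twist": -10.5},
    {"grip": 0,"delta_pos": [0,0,0],"twist": -10.5},
    {"grip": 0,"delta_pos": [0,0,0],"twist": -10.5},
    {"grip": 0,"delta_pos": [0,0,0],"twist": -10.5}
  ]
}}

```text
t: 6.6
ee_pos: [496.7, -436.4, 271.7]
tool_rot: [0.613, 0.79, 0.0, -0.002]
contact_force: [0.5, 0.9, -0.8]
finger_gap: 0.1
gripper_force: 0.0
```

Emit:
{"method": "move_arm", "body": {
  "rows": [
    {"grip": 0,"delta_pos": [0,0,0],"twist": -10.5},
    {"grip": 0,"delta_pos": [0,0,0],"twist": -10.5},
    {"grip": 0,"delta_pos": [0.042,0.024,0],"twist": 0},
    {"grip": 0,"delta_pos": [0.042,0.024,0],"twist": 0},
    {"grip": 0,"delta_pos": [0.042,0.024,0],"twist": 0},
    {"grip": 0,"delta_pos": [0.042,0.024,0],"twist": 0},
    {"grip": 0,"delta_pos": [0.042,0.024,0],"twist": 0},
    {"grip": 0,"delta_pos": [0.042,0.024,0],"twist": 0}
  ]
}}

```text
t: 7.6
ee_pos: [469.3, -146.1, 272.1]
tool_rot: [0.462, 0.887, 0.0, -0.002]
contact_force: [0.9, 0.4, 0.4]
finger_gap: 0.1
gripper_force: 0.0
```

Emit:
{"method": "move_arm", "body": {
  "rows": [
    {"grip": 0,"delta_pos": [0.042,0.024,0],"twist": 0},
    {"grip": 0,"delta_pos": [0.042,0.024,0],"twist": 0},
    {"grip": 0,"delta_pos": [0.042,0.024,0],"twist": 0},
    {"grip": 0,"delta_pos": [0.042,0.024,0],"twist": 0},
    {"grip": 0,"delta_pos": [0.042,0.024,0.04],"twist": 0},
    {"grip": 0,"delta_pos": [0.042,0.024,0.04],"twist": 0},
    {"grip": 0,"delta_pos": [0.039,0.023,0.04],"twist": 0},
    {"grip": 0,"delta_pos": [0,0,0],"twist": 0}
  ]
}}

```text
t: 8.6
ee_pos: [435.8, 186.8, 149.5]
tool_rot: [0.46, 0.888, -0.003, -0.004]
contact_force: [0.8, -0.4, -0.2]
finger_gap: 0.3
gripper_force: 0.0
```

Run:
```python
from h import *
import pickle
s=bot.state();print(s['t'],s['ee_pos'],np.round(s['q'],2),2*np.arctan2(s['tool_rot'][1],s['tool_rot'][0]))
cv2.imwrite('pics/w5.png',bot.grab_frame('wrist'));pickle.dump(s,open('w5.pkl','wb'))
```

```text
8.6 [435.75766087 186.82057948 149.53932294] [ 0.27  0.25 -0.38  0.95  0.    1.23] 2.186491075995964
```

View pics/w5.png

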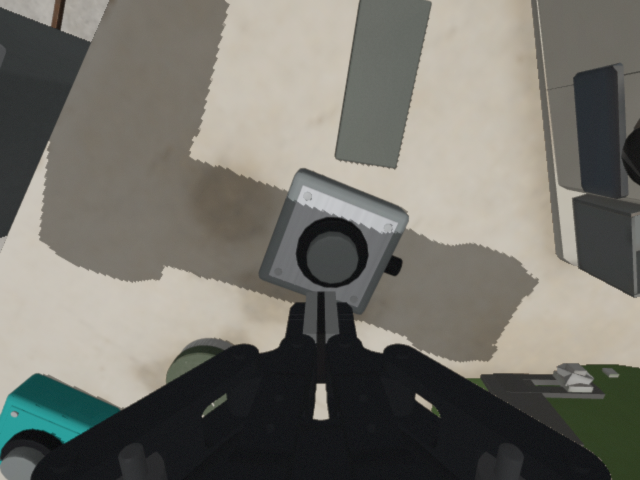

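The grey switch box is ahead of the fingers, with the button at (333,257).

Run:
```python
from h import *
import pickle
s0=pickle.load(open('w5.pkl','rb'));s=bot.state();print(s['ee_pos'])
y=2.1865;T=np.array([[np.cos(y),np.sin(y)],[np.sin(y),-np.cos(y)]])
for z in(48,54,58):
    p=ray('wrist',333,258,z,s0)[:2];print(z,p,T@(p-s['ee_pos'][:2]))
c=np.mean([ray('wrist',u,v,35,s0)[:2] for u,v in((303,185),(402,220),(359,310),(264,272))],0);print(c)
```

```text
[437.47055522 185.82326793 151.46391761]
48 [445.13792922 187.73739351] [-2.86553299  7.36486398]
54 [443.66174421 189.49866124] [-0.57514595  7.17694533]
58 [442.67762088 190.67283973] [0.95177874 7.05166623]
[443.51441273 189.21151175]
```

Emit:
{"method": "move_arm", "body": {
  "rows": [
    {"grip": 0,"delta_pos": [-0.001,0.007,0.03],"twist": 0},
    {"grip": 0,"delta_pos": [0,0,0.03],"twist": 0},
    {"grip": 0,"delta_pos": [0,0,0.009],"twist": 0},
    {"grip": 0,"delta_pos": [0,0,0],"twist": 0},
    {"grip": 0,"delta_pos": [0,0,0],"twist": 0}
  ]
}}

```text
t: 9.28
ee_pos: [448.2, 188.7, 86.8]
tool_rot: [0.462, 0.887, 0.001, 0.001]
contact_force: [-0.5, -0.7, 0.8]
finger_gap: -0.0
gripper_force: 0.0
```

Emit:
{"method": "move_arm", "body": {
  "rows": [
    {"grip": 0,"delta_pos": [0,0,0.003],"twist": 0},
    {"grip": 0,"delta_pos": [0,0,0.003],"twist": 0},
    {"grip": 0,"delta_pos": [0,0,0],"twist": 0},
    {"grip": 0,"delta_pos": [0,0,0],"twist": 0}
  ]
}}

```text
t: 9.78
ee_pos: [447.1, 188.8, 79.6]
tool_rot: [0.462, 0.887, -0.0, 0.0]
contact_force: [-1.4, 0.2, -0.1]
finger_gap: 0.1
gripper_force: 0.0
```

Emit:
{"method": "move_arm", "body": {
  "rows": [
    {"grip": 0,"delta_pos": [0.002,-0.002,0.002],"twist": 0},
    {"grip": 0,"delta_pos": [0,0,0.002],"twist": 0},
    {"grip": 0,"delta_pos": [0,0,0],"twist": 0}
  ]
}}

```text
t: 10.15
ee_pos: [444.9, 189.4, 75.9]
tool_rot: [0.462, 0.887, 0.0, 0.0]
contact_force: [0.2, -0.5, 2.8]
finger_gap: 0.2
gripper_force: 1.6
```

Emit:
{"method": "move_arm", "body": {
  "rows": [
    {"grip": 0,"delta_pos": [0,0,0.002],"twist": 0},
    {"grip": 0,"delta_pos": [0,0,0.001],"twist": 0},
    {"grip": 0,"delta_pos": [0,0,0],"twist": 0}
  ]
}}

```text
t: 10.52
ee_pos: [444.9, 189.4, 73.0]
tool_rot: [0.462, 0.887, 0.0, 0.0]
contact_force: [0.1, 0.1, 6.2]
finger_gap: -0.3
gripper_force: 3.0
```

Emit:
{"method": "move_arm", "body": {
  "rows": [
    {"grip": 0,"delta_pos": [0,0,0.002],"twist": 0},
    {"grip": 0,"delta_pos": [0,0,0.001],"twist": 0},
    {"grip": 0,"delta_pos": [0,0,0],"twist": 0}
  ]
}}

```text
t: 10.9
ee_pos: [445.1, 189.5, 72.6]
tool_rot: [0.462, 0.887, 0.001, 0.001]
contact_force: [-7.3, -1.7, 29.9]
finger_gap: -0.0
gripper_force: 14.9
```

The button bottomed out at 30 N. Releasing it and rising clear.

Emit:
{"method": "move_arm", "body": {
  "rows": [
    {"grip": 0,"delta_pos": [0,0,-0.01],"twist": 0},
    {"grip": 0,"delta_pos": [0,0,-0.03],"twist": 0},
    {"grip": 0,"delta_pos": [0,0,-0.04],"twist": 0},
    {"grip": 0,"delta_pos": [0,0,-0.04],"twist": 0},
    {"grip": 0,"delta_pos": [0,0,0],"twist": 0},
    {"grip": 0,"delta_pos": [0,0,0],"twist": 0},
    {"grip": 0,"delta_pos": [0,0,0],"twist": 0}
  ]
}}

```text
t: 11.78
ee_pos: [443.0, 188.9, 187.9]
tool_rot: [0.462, 0.887, -0.001, -0.001]
contact_force: [-0.2, -0.4, -0.6]
finger_gap: -0.2
gripper_force: 0.0
```

Run:
```python
from h import *
s=bot.state();print(s['t'],s['ee_pos'],s['contact_force'])
b=bot.grab_frame('side');cv2.imwrite('pics/end.png',cv2.resize(b[180:380,200:420],(660,600)))
```

```text
11.775 [442.98591662 188.8642949  187.85021277] [-0.24871012 -0.38437254 -0.55204246]
```

View pics/end.png

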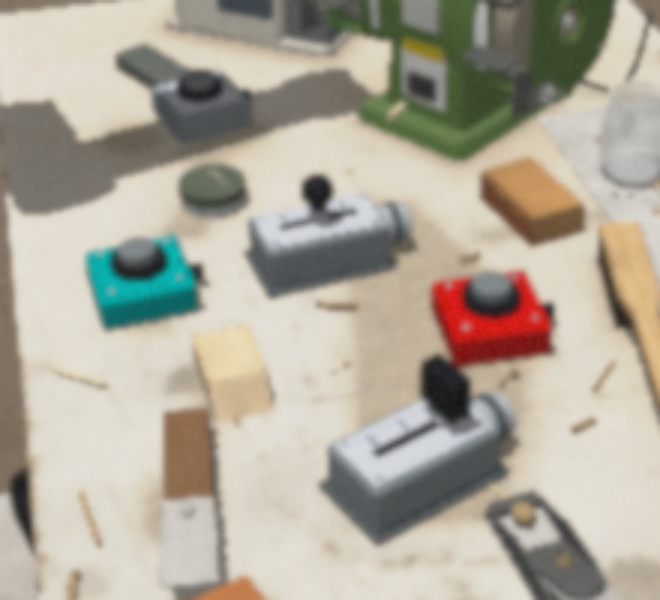

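The final picture shows the tab lever at the spigot end (445,385), the ball lever still mid-slot (317,190), and everything else in place.

```bash
python3 -c "
from workcell import bot
print(bot.job_done())"
```

```text
the job is handed in; nothing more can be done
None
```

The tab gate is fully open against its second stop, and the start button was then pressed fully down and released. The ball lever is still at half, nothing else looks disturbed in the final picture, and the job was handed in at about 12 s.

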